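# Release the belly plate from its carving board

## Robot

A 6-joint arm with a two-finger parallel gripper is mounted at the origin on a cart in front of the work surface, level with it; the furniture and walls round the work are solid. World frame = base frame: x ahead of the robot, y to its left, z up, the work surface at z = 0. Lengths are in m, angles in degrees, forces in N, time in s.
With the tool pointing down it reaches from about 0.325 to 0.775 m from the base axis. Payload 9.3 kg.
Tool frame: the origin (TCP) lies on the centre line of the jaws, within the pads' length; the fingertips stand 17 mm ahead of it and the grasp point (between the pads) lies 2 mm behind it; z points along the fingers, y is the line along which they close (so a half turn about z gives the same grasp; the last joint's range is limited). The gripper opens to 85 mm and grips with 20 to 120 N. Pads are 22 mm wide; open, the fingers measure 114 mm over their backs; the gripper's body (76 mm by 85 mm) begins 54 mm behind the grasp point. The pads swing forward as they close: fully open they stand 13 mm farther back than shut.
Start: joints at [-79.217, 14.817, 1.232, 76.415, 0, 81.257], TCP at [0.184, -0.518, 0.248] pointing down, gripper open.
Joint ranges: [-174.27, 174.27], [-52.1, 104.24], [-59.71, 78.15], [-110.17, 111.67], [-87.03, 83.33], [-180, 180]. Speed limits (degrees/s): [127.2, 127.2, 159.86, 180, 180, 180].

## Interface

Orientations are given as a 3x3 rotation matrix whose columns are the frame's x, y, z axes.
In Python, from station import robot gives the robot as it stands.
- The arm moves only by the tool send_rows, never from a script. Its argument "plan" is a list of rows, each an object with "gripper": the opening, from -1 (shut) to 1 (fully open), so that 0 is half open; "xyz": the shift along the world's x, y, z in m, a list of three; "twist": the turn, a rotation vector about the world's x, y, z in rad, a list of three. A call has 1 to 20 rows; each row shifts and turns the commanded pose from where the row before left it; what a row does not reach is not made up. A row lasts 1/10 s, in which the tool goes at most 50 mm and 8.59 degrees, less where a joint would pass 70% of its speed; a pose out of reach is approached as far as the arm can. A call with a gripper value outside its range is refused whole. The fingers move at their own pace and stop on an object; the grip force is fixed at half the most. Time passes only in rows, so rows that do not move let the fingers close. It gives the time, the measured TCP pose, the force, the opening and the grip force at its end, in the units of the state.
- robot.observe(): the state, without advancing time (a new reading comes with each control period).
- robot.camera(name): name is "side" or "top" or "wrist"; returns (picture, depth): 400x640x3 uint8, red, green, blue; 400x640 float32, m along the optical axis (not along the pixel's ray), 0 where there is no reading.
- robot.camera_model(name): a dict with "K" (3x3 intrinsics, pixels), "distortion" ([k1, k2, p1, p2, k3] as OpenCV has them; the pictures are not rectified), "pose" (4x4, takes a point from camera to world coordinates); the wrist camera has in their place "hand_eye" (4x4, takes a point from camera to tool coordinates, whose origin is the TCP and whose axes are the flange's). Camera axes: x right, y down, z forward; pixel columns grow to the right and rows downward; lengths in m; the calibration is good to about 2 mm. A picture is of the moment at which its call begins: read the wrist's pose just before it. camera_model takes no time and is no camera call.
- robot.finish_job(): hands the job in; it is judged then, once.
The state is a dict: "time": time; "joints": joint angles; "dq": joint speeds; "tau": joint torques, N m; "ee_pos": TCP position; "eef_rot": TCP orientation; "contact_force": force on the tool from outside, world axes, zero at the start; "ft_torque": the same for the moment, N m; "grip_width": finger opening in m; "grasp_force": force on a finger pad.
Only numpy, scipy, OpenCV 4.12 (cv2) and the standard library are available. Lean on these libraries where they do the work, as an engineer would, in place of code of your own. Each camera call takes 0.05 s, during which the arm holds its last target. There are 200 camera calls.

## Task

The arched spruce plate is ready to come off its carving board: with a fingertip swing the brass latch out of the slide's notch, hook the fingertip behind the upright lip of the slide and draw the slide right back from the plate to its stop, then push the latch home into the second notch so that the slide is locked open. Push and hook only, never pinch the latch tab or the lip, and leave the plate and the tools round the board lying where they are.

Things in the scene. Friction and masses are not known exactly. Their poses are not given: they have to be found in the camera images.
- carving_board: Wooden carving board fixed to the bench, 225 mm wide (x), 535 mm long (y from -280 to +255 mm), 20 mm thick; origin on the bench surface, z up. The violin plate lies round (0, 55) mm. On a tongue at its -y end (x -45 to +115 mm) a slide runs along y, centred on x = 0, with a brass latch beside it on the +x side. Turned at most 0.25 rad from the world axes.
- plate_slide (a joint): Travel (m) of the dark slide (64 x 90 mm, flat top 33 mm above the bench) along the board's -y, away from the plate: 0 = its brass clip (36 mm above the bench) overlaps the plate's end, 0.050 = drawn back to its stop. 3 N friction, stays where left; with the tooth in a notch it moves only 3 mm. At 0.050 the second notch faces the tooth; below about 0.043 it cannot enter.
- slide_latch (a joint): Swing (rad) of the brass latch about its upright pivot at (45.5, -258) mm on the board: 0 = along the board's y, tooth fully in a notch in the slide's +x side; grows as the tab at its free end swings away from the slide (to the board's +x). Tooth clear of the slide from 0.15; stop at 0.55. Stays where left; about 0.5 N at the tab moves it.
- slide_lip (a point): Middle of the top edge of the lip's inner face (toward the plate: the face to hook), at (0, -205) mm of the board when the slide is at 0. The lip is an upright dark wooden wall with brass facing at the slide's outer (-y) end, 60 mm wide (board's x), 10 mm thick, its top 59 mm above the bench and 26 mm above the slide's flat top, which is free for 65 mm behind it. Axes as the board's.
- latch_tab (a point): Centre of the latch's upright brass thumb tab, 104 mm from the pivot: 28 mm long along the latch (y: away from the pivot), 10 mm thick (x: away from the slide), standing from 29 to 65.5 mm above the bench. At latch 0 its slide-side face is at x = 40 mm of the board: a fingertip over the slide's flat top can push it out, one on its other side, over the board, can push it back.
- belly_plate: Arched light spruce violin plate, 208 x 356 x 16 mm, loose on the board; origin at the centre of its underside, long axis y.
- finger_plane_1: Small brass finger plane, 23 x 48 x 25 mm, loose on the bench, to be left alone; origin at the centre of its underside.
- finger_plane_2: Brass finger plane, 29 x 60 x 31 mm, loose on the bench, to be left alone; origin at the centre of its underside.
- sanding_block: Cork sanding block, 46 x 90 x 27 mm, loose on the bench, to be left alone; origin at the centre of its underside.
- bar_clamp: Iron bar clamp, 92 x 259 x 27 mm, lying loose on the bench to the right, to be left alone; origin at the centre of its underside.
- gouge_2: Gouge with a dark handle, 36 x 284 x 36 mm, lying loose on the bench to the right, to be left alone; origin at the centre of its underside.
- pencil: Yellow pencil, 7 x 154 x 7 mm, lying loose on the bench behind the board, to be left alone; origin at the centre of its underside.

How it is judged:
By the outcome, as a careful person would: the job done as asked, in the order asked, and still so for the second after the job is handed in, with the robot touching nothing.
It also fails if it takes over 42 s, if anything falls off the work surface, if the arm or the gripper's body presses on something with over 40 N, if the wrist force passes 120 N, or if a joint passes its speed limit or range.

## Working session

There is one attempt and no reset: what is moved stays moved. The work goes in short steps, Python scripts to look and compute and a tool call to move; the robot and the scene stay as the last step left them, time stands still between calls to the robot, and variables do not carry over. Pictures are saved under pics/ and viewed, at most 10 in all, crops included, and the job is handed in when it is done.

Besides the shell and the picture viewer there is one more tool, called after "Call:" as a command line: name --argument value ..., lists and objects as JSON in quotes. send_rows: Moves the arm, as the interface text tells. Its arguments: {"type":"object","properties":{"plan":{"type":"array","items":{"type":"object","properties":{"gripper":{"type":"number"},"xyz":{"type":"array","items":{"type":"number"}},"twist":{"type":"array","items":{"type":"number"}}}}}},"required":["plan"]}

```bash
mkdir -p pics; python3 - <<'E'
from station import robot
import cv2,numpy as np
s=robot.observe();print(s['time'],s['ee_pos'],s['eef_rot'],s['grip_width'])
for n in("top","side"):
    p,d=robot.camera(n);m=robot.camera_model(n)
    np.savez('pics/'+n,p=p,d=d,**{k:np.array(v) for k,v in m.items()})
    cv2.imwrite(f'pics/{n}0.png',p[:,:,::-1]);print(m)
E
```

```text
0.0 [ 0.18378023 -0.51809993  0.24764618] [[ 9.42498267e-01  3.34210944e-01 -2.49635016e-04]
 [ 3.34210962e-01 -9.42497295e-01  1.37148703e-03]
 [ 2.23085649e-04 -1.37605491e-03 -9.99999028e-01]] 0.08513619679521348
{'K': array([[475.33903219,   0.        , 318.49565517],
       [  0.        , 475.33903219, 204.41875777],
       [  0.        ,   0.        ,   1.        ]]), 'distortion': array([-0.02065703,  0.        ,  0.        ,  0.        ,  0.        ]), 'pose': array([[ 0.45042212, -0.80740324,  0.38107731, -0.19479774],
       [-0.89280342, -0.40508557,  0.19699678, -0.45743247],
       [-0.00468692, -0.42895883, -0.90331188,  1.89251789],
       [ 0.        ,  0.        ,  0.        ,  1.        ]])}
{'K': array([[393.71277611,   0.        , 326.19692252],
       [  0.        , 393.71277611, 201.31636022],
       [  0.        ,   0.        ,   1.        ]]), 'distortion': array([-0.02361642,  0.        ,  0.        ,  0.        ,  0.        ]), 'pose': array([[ 0.8982866 , -0.24299741,  0.36610579,  0.05951263],
       [-0.43937941, -0.50656399,  0.74184813, -1.10412106],
       [ 0.00518884, -0.82725158, -0.5618077 ,  0.84488422],
       [ 0.        ,  0.        ,  0.        ,  1.        ]])}
```

View pics/top0.png

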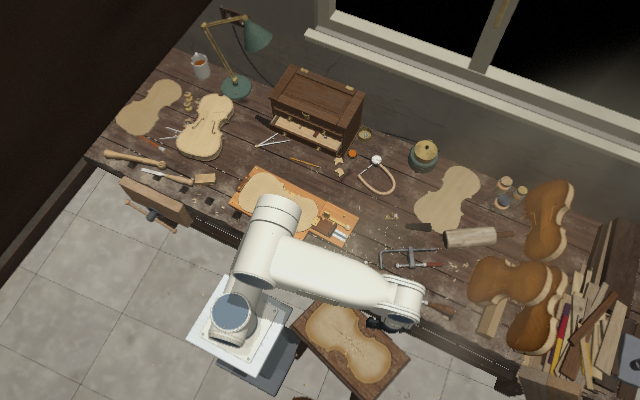

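View pics/side0.png

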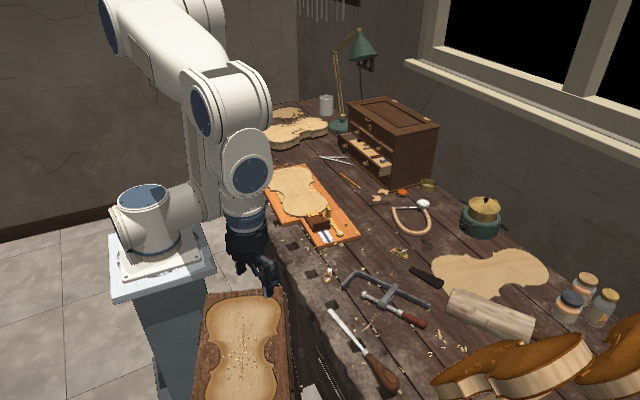

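The board lies with its -y end to the right (top view about (350,240), side view about (355,237)). The slide is near (330,228) in the top view and (325,222) in the side view. I'll zoom in on both.

```bash
cat > h.py <<'E'
import numpy as np,cv2
def world(pix,depth,K,dist,pose):
    u=cv2.undistortPoints(np.float64(pix).reshape(-1,1,2),K,dist)[:,0]
    return (np.c_[u,np.ones(len(u))]*np.float64(depth).reshape(-1,1))@pose[:3,:3].T+pose[:3,3]
def onplane(pix,z,K,dist,pose):
    r=world(pix,np.ones(len(pix)),K,dist,pose)-pose[:3,3]
    return pose[:3,3]+r*((z-pose[2,3])/r[:,2])[:,None]
E
python3 - <<'E'
import numpy as np,cv2
from h import *
ims=[]
for n,(x0,y0) in dict(top=(262,165),side=(262,160)).items():
    f=np.load(f'pics/{n}.npz');p,d=f['p'],f['d']
    ims.append(cv2.resize(p[y0:y0+100,x0:x0+100,::-1],(400,400),interpolation=cv2.INTER_CUBIC)[:400])
    v,u=np.mgrid[:400,:640];W=world(np.c_[u.ravel(),v.ravel()],d.ravel(),f['K'],f['distortion'],f['pose']).reshape(400,640,3)
    hsv=cv2.cvtColor(p,cv2.COLOR_RGB2HSV);m=(abs(W[...,2]-.02)<.008)&(hsv[...,1]>130)&(hsv[...,0]<22)&(hsv[...,2]>120)&(W[...,0]<.8)&(W[...,1]>-.4)&(W[...,1]<.4)&(d>0)
    _,l,st,_=cv2.connectedComponentsWithStats(m.astype(np.uint8));
    P=W[m];print(n,m.sum(),P.min(0),P.max(0),np.median(P[:,2]))
    print(cv2.minAreaRect(np.float32(P[:,:2])))
    q=W[...,2];k=(q>.052)&(q<.07)&(W[...,0]>.3)&(W[...,0]<.65)&(W[...,1]<.05)&(W[...,1]>-.35)&(d>0)
    for a,b in list(zip(np.c_[u[k],v[k]],W[k]))[::4][:40]:print(a,b.round(3))
cv2.imwrite('pics/crop.png',np.hstack(ims))
E
```

```text
top 805 [ 0.41548867 -0.21034392  0.01221202] [0.76842914 0.30851205 0.02796387] 0.02023435105345328
((0.592563271522522, 0.04961812496185303), (0.35182487964630127, 0.5202722549438477), 0.4506012499332428)
[324 210] [ 0.563 -0.092  0.066]
[327 212] [ 0.56  -0.107  0.067]
[326 213] [ 0.554 -0.106  0.068]
[327 214] [ 0.557 -0.109  0.053]
[328 215] [ 0.553 -0.115  0.057]
[336 223] [ 0.534 -0.162  0.062]
[336 224] [ 0.531 -0.164  0.059]
[332 226] [ 0.516 -0.153  0.057]
[333 227] [ 0.514 -0.158  0.055]
[331 229] [ 0.501 -0.155  0.057]
[332 230] [ 0.497 -0.161  0.062]
[332 231] [ 0.497 -0.162  0.053]
[330 233] [ 0.48  -0.161  0.066]
side 1568 [ 0.40153914 -0.37264092  0.01232834] [0.69028782 0.29661432 0.02788881] 0.018693328463414316
((0.5332183837890625, -0.04547464847564697), (0.26591864228248596, 0.6744585633277893), 4.293667316436768)
[326 206] [ 0.553 -0.103  0.068]
[327 207] [ 0.555 -0.107  0.065]
[327 208] [ 0.555 -0.107  0.061]
[327 209] [ 0.554 -0.11   0.059]
[327 210] [ 0.555 -0.107  0.052]
[328 211] [ 0.552 -0.12   0.057]
[329 212] [ 0.556 -0.12   0.052]
[329 219] [ 0.535 -0.163  0.058]
[327 220] [ 0.527 -0.164  0.057]
[319 221] [ 0.5   -0.159  0.058]
[323 221] [ 0.511 -0.166  0.059]
[327 221] [ 0.525 -0.167  0.055]
[317 222] [ 0.491 -0.162  0.059]
[321 222] [ 0.505 -0.163  0.055]
[325 222] [ 0.518 -0.168  0.054]
[315 223] [ 0.484 -0.161  0.056]
[319 223] [ 0.496 -0.167  0.056]
[313 224] [ 0.477 -0.162  0.055]
[318 224] [ 0.493 -0.166  0.053]
```

View pics/crop.png

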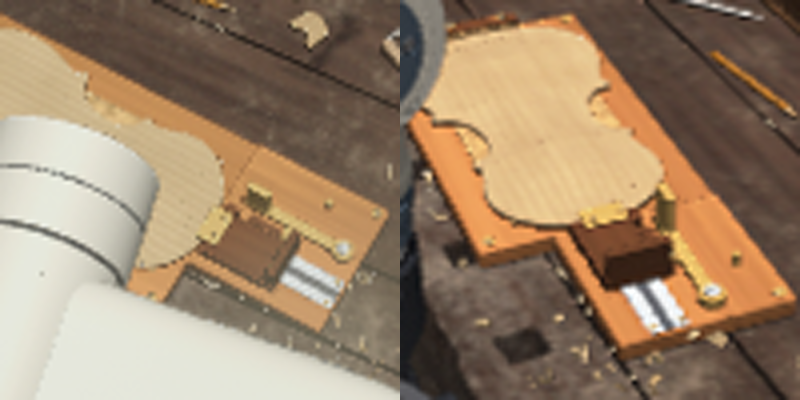

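The crops show the tab about 1 finger above the slide's right side (top crop (258,195)) and the lip at the slide's outer end. In world coordinates that puts the tab near (0.556,-0.107) and the lip near (0.508,-0.163). The difference of about (48,55) mm agrees with the given (45,51) mm. Next comes a close look with the wrist camera.

```bash
python3 - <<'E'
from station import robot
import numpy as np
m=robot.camera_model('wrist');print(m)
from scipy.spatial.transform import Rotation as R
s=robot.observe();T=np.eye(4);T[:3,:3]=R.from_euler('z',-23,degrees=True).as_matrix()@s['eef_rot'];C=T@np.array(m['hand_eye']);print(C.round(3))
E
```

```text
{'K': array([[332.6266779 ,   0.        , 318.69259438],
       [  0.        , 332.6266779 , 196.7288853 ],
       [  0.        ,   0.        ,   1.        ]]), 'distortion': array([-0.05592494,  0.        ,  0.        ,  0.        ,  0.        ]), 'hand_eye': array([[ 1.00023373e-03, -9.59488106e-01, -2.81747357e-01,
         7.17669349e-02],
       [ 9.99999263e-01,  7.65669815e-04,  9.42624316e-04,
        -2.69280877e-04],
       [-6.88711373e-04, -2.81748092e-01,  9.59488165e-01,
        -1.25448792e-01],
       [ 0.00000000e+00,  0.00000000e+00,  0.00000000e+00,
         1.00000000e+00]])}
[[-0.06  -0.958 -0.281  0.072]
 [-0.998  0.057  0.017 -0.004]
 [-0.     0.282 -0.96   0.125]
 [ 0.     0.     0.     1.   ]]
```

Call:
send_rows --plan '[{"gripper": -1,"xyz": [0.032,0.026,0],"twist": [0,0,-0.04]},{"gripper": -1,"xyz": [0.032,0.026,0],"twist": [0,0,-0.04]},{"gripper": -1,"xyz": [0.032,0.026,0],"twist": [0,0,-0.04]},{"gripper": -1,"xyz": [0.032,0.026,0],"twist": [0,0,-0.04]},{"gripper": -1,"xyz": [0.032,0.026,0],"twist": [0,0,-0.04]},{"gripper": -1,"xyz": [0.032,0.026,0],"twist": [0,0,-0.04]},{"gripper": -1,"xyz": [0.032,0.026,0],"twist": [0,0,-0.04]},{"gripper": -1,"xyz": [0.032,0.026,0],"twist": [0,0,-0.04]},{"gripper": -1,"xyz": [0.032,0.026,0],"twist": [0,0,-0.04]},{"gripper": -1,"xyz": [0.032,0.026,0],"twist": [0,0,-0.04]},{"gripper": -1,"xyz": [0,0,0]},{"gripper": -1,"xyz": [0,0,0]}]'

```text
schema error: expected keys gripper, xyz, twist
```

```bash
cat >> h.py <<'E'
def shot(name):
    from station import robot
    s=robot.observe();m=robot.camera_model('wrist');T=np.eye(4);T[:3,:3]=s['eef_rot'];T[:3,3]=s['ee_pos']
    p,d=robot.camera('wrist');pose=T@np.array(m['hand_eye'])
    np.savez('pics/'+name,p=p,d=d,K=m['K'],distortion=m['distortion'],pose=pose)
    v,u=np.mgrid[:400,:640];W=world(np.c_[u.ravel(),v.ravel()],d.ravel(),np.array(m['K']),np.array(m['distortion']),pose).reshape(400,640,3)
    return s,p,d,W
def ortho(p,d,W,x=(.40,.66),y=(-.28,-.02),s=2000):
    "top-down map: row=-x, col=-y, highest point wins"
    k=(d>0)&(W[...,0]>x[0])&(W[...,0]<x[1])&(W[...,1]>y[0])&(W[...,1]<y[1])&(W[...,2]<.1)
    P=W[k];C=p[k];o=np.argsort(P[:,2]);P=P[o];C=C[o]
    im=np.zeros((int((x[1]-x[0])*s)+1,int((y[1]-y[0])*s)+1,3),np.uint8)
    im[((x[1]-P[:,0])*s).astype(int),((y[1]-P[:,1])*s).astype(int)]=C
    return im
E
python3 - <<'E'
from h import *
s,p,d,W=shot('w1');print(s['time'],s['ee_pos'],s['eef_rot'].round(3),s['grip_width'])
cv2.imwrite('pics/w1.png',p[:,:,::-1])
K=(d>0)&(W[...,0]>.4)&(W[...,0]<.66)&(W[...,1]>-.28)&(W[...,1]<-.02)
for lo,hi in((.055,.0615),(.0625,.069),(.029,.036),(.016,.024)):
    k=K&(W[...,2]>lo)&(W[...,2]<hi);P=W[k]
    print(lo,k.sum(),P.min(0).round(4),P.max(0).round(4),np.median(P,0).round(4),cv2.minAreaRect(np.float32(P[:,:2]*1000)))
E
```

```text
0.1 [ 0.18378081 -0.51814836  0.24774257] [[ 0.943  0.334 -0.   ]
 [ 0.334 -0.943  0.001]
 [ 0.    -0.001 -1.   ]] 0.08536265166896798Traceback (most recent call last):
  File "<stdin>", line 7, in <module>
    return umr_minimum(a, axis, None, out, keepdims, initial, where)
ValueError: zero-size array to reduction operation minimum which has no identity
```

View pics/w1.png

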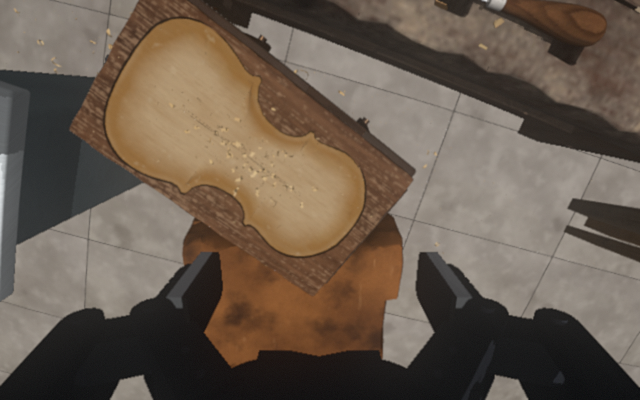

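The plan was refused because every row needs all three keys, so nothing moved. This picture shows the start view, with the fingers filling the lower half (rows over 250). I'll therefore look from the near side (-x) of the slide.

Call:
send_rows --plan '[{"gripper": -1,"xyz": [0.026,0.032,0],"twist": [0,0,-0.04]},{"gripper": -1,"xyz": [0.026,0.032,0],"twist": [0,0,-0.04]},{"gripper": -1,"xyz": [0.026,0.032,0],"twist": [0,0,-0.04]},{"gripper": -1,"xyz": [0.026,0.032,0],"twist": [0,0,-0.04]},{"gripper": -1,"xyz": [0.026,0.032,0],"twist": [0,0,-0.04]},{"gripper": -1,"xyz": [0.026,0.032,0],"twist": [0,0,-0.04]},{"gripper": -1,"xyz": [0.026,0.032,0],"twist": [0,0,-0.04]},{"gripper": -1,"xyz": [0.026,0.032,0],"twist": [0,0,-0.04]},{"gripper": -1,"xyz": [0.026,0.032,0],"twist": [0,0,-0.04]},{"gripper": -1,"xyz": [0.026,0.032,0],"twist": [0,0,-0.04]},{"gripper": -1,"xyz": [0,0,0],"twist": [0,0,0]},{"gripper": -1,"xyz": [0,0,0],"twist": [0,0,0]}]'

```text
time: 1.35
ee_pos: [0.4441, -0.1975, 0.248]
eef_rot: [[0.998, -0.056, -0.001], [-0.056, -0.998, 0.0], [-0.001, -0.0, -1.0]]
contact_force: [-0.1, -1.0, 0.4]
grip_width: 0.0002
grasp_force: 0.0
```

```bash
python3 - <<'E'
from h import *
s,p,d,W=shot('w2');print(s['time'],s['ee_pos'],s['eef_rot'].round(3),s['grip_width'])
cv2.imwrite('pics/w2.png',p[:,:,::-1])
K=(d>0)&(W[...,0]>.4)&(W[...,0]<.66)&(W[...,1]>-.28)&(W[...,1]<-.02)
for lo,hi in((.055,.0615),(.0625,.069),(.029,.036),(.016,.024)):
    k=K&(W[...,2]>lo)&(W[...,2]<hi);P=W[k]
    if len(P):print(lo,k.sum(),P.min(0).round(4),P.max(0).round(4),np.median(P,0).round(4),cv2.minAreaRect(np.float32(P[:,:2]*1000)))
E
```

```text
1.35 [ 0.44411528 -0.19752055  0.2480214 ] [[ 0.998 -0.056 -0.001]
 [-0.056 -0.998  0.   ]
 [-0.001 -0.    -1.   ]] 0.00016856835381849424
0.055 740 [ 0.4788 -0.1675  0.055 ] [ 0.5614 -0.0933  0.0615] [ 0.5106 -0.1605  0.0583] ((531.2081909179688, -142.86578369140625), (105.15036010742188, 43.950660705566406), 38.60886764526367)
0.0625 343 [ 0.5543 -0.1217  0.0625] [ 0.5651 -0.0944  0.0676] [ 0.5591 -0.1079  0.0649] ((559.1387939453125, -108.11734008789062), (27.20937156677246, 10.045271873474121), 84.93394470214844)
0.029 8762 [ 0.4364 -0.2222  0.029 ] [ 0.5971 -0.02    0.036 ] [ 0.5167 -0.0947  0.0324] ((517.0150756835938, -121.01010131835938), (158.38206481933594, 203.54852294921875), 0.9195781350135803)
0.016 19993 [ 0.4026 -0.2776  0.016 ] [ 0.6227 -0.02    0.024 ] [ 0.5682 -0.1523  0.0198] ((512.6476440429688, -148.7988739013672), (257.5201110839844, 220.16082763671875), 89.99835205078125)
```

View pics/w2.png

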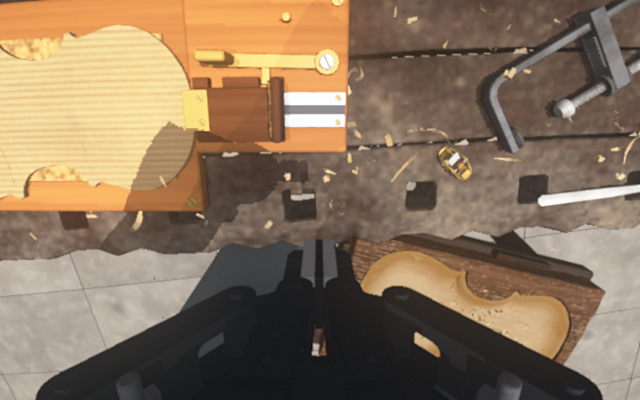

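The wrist view shows the slide at columns 208-285, row 110. The lip is at (277,110), the tab at (210,57), the pivot at (327,62) and the tooth at (265,75). The tab rectangle measures 27x10 mm with its top at 65 mm, as given.

The board is turned -0.088 rad with its origin at about (0.528,0.049). That predicts a lip centre of (0.509,-0.160), against a measured (0.511,-0.1605). Next I'll go down over the slide's flat top beside the tab.

Call:
send_rows --plan '[{"gripper": -1,"xyz": [0.028,0.029,0],"twist": [0,0,-0.03]},{"gripper": -1,"xyz": [0.028,0.029,0],"twist": [0,0,0]},{"gripper": -1,"xyz": [0.028,0.028,0],"twist": [0,0,0]},{"gripper": -1,"xyz": [0,0,-0.04],"twist": [0,0,0]},{"gripper": -1,"xyz": [0,0,-0.04],"twist": [0,0,0]},{"gripper": -1,"xyz": [0,0,-0.04],"twist": [0,0,0]},{"gripper": -1,"xyz": [0,0,-0.04],"twist": [0,0,0]},{"gripper": -1,"xyz": [0,0,-0.018],"twist": [0,0,0]},{"gripper": -1,"xyz": [0,0,-0.01],"twist": [0,0,0]},{"gripper": -1,"xyz": [0,0,0],"twist": [0,0,0]}]'

```text
time: 2.4
ee_pos: [0.5271, -0.1133, 0.0594]
eef_rot: [[0.996, -0.091, -0.002], [-0.091, -0.996, 0.001], [-0.002, -0.0, -1.0]]
contact_force: [0.0, -0.8, 0.3]
grip_width: -0.0
grasp_force: 0.0
```

```bash
python3 - <<'E'
from h import *
s,p,d,W=shot('w3');cv2.imwrite('pics/w3.png',p[:,:,::-1])
E
```

```text
(no output)
```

View pics/w3.png

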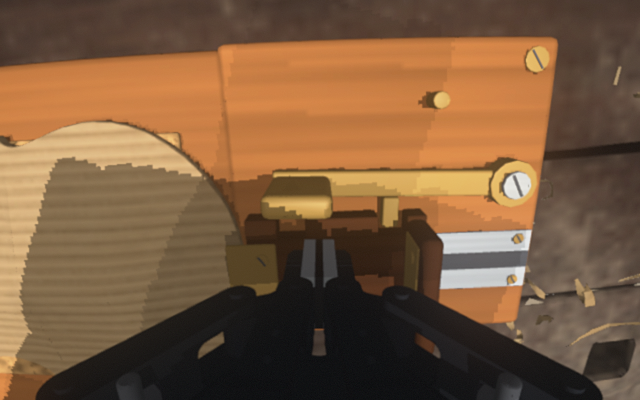

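The shut fingertip (col 318, row 240) stands over the flat top, free of the lip and clip. It faces the pivot-side half of the tab (cols 262-330), so I'll shift it 5 mm toward the tab's middle and then push out along the board's +x.

Call:
send_rows --plan '[{"gripper": -1,"xyz": [0,0.005,0],"twist": [0,0,0]},{"gripper": -1,"xyz": [0.005,-0.0004,0],"twist": [0,0,0]},{"gripper": -1,"xyz": [0.005,-0.0004,0],"twist": [0,0,0]},{"gripper": -1,"xyz": [0.005,-0.0004,0],"twist": [0,0,0]},{"gripper": -1,"xyz": [0.005,-0.0004,0],"twist": [0,0,0]},{"gripper": -1,"xyz": [0.005,-0.0004,0],"twist": [0,0,0]},{"gripper": -1,"xyz": [0.005,-0.0004,0],"twist": [0,0,0]},{"gripper": -1,"xyz": [0.005,-0.0004,0],"twist": [0,0,0]},{"gripper": -1,"xyz": [0.005,-0.0004,0],"twist": [0,0,0]},{"gripper": -1,"xyz": [0.005,-0.0004,0],"twist": [0,0,0]},{"gripper": -1,"xyz": [0,0,0],"twist": [0,0,0]}]'

```text
time: 3.55
ee_pos: [0.5736, -0.1111, 0.0602]
eef_rot: [[0.996, -0.089, 0.0], [-0.089, -0.996, 0.0], [0.0, -0.0, -1.0]]
contact_force: [-0.1, 0.2, -0.3]
grip_width: -0.0001
grasp_force: 0.0
```

Call:
send_rows --plan '[{"gripper": -1,"xyz": [-0.015,0.001,0],"twist": [0,0,0]},{"gripper": -1,"xyz": [-0.015,0.001,0],"twist": [0,0,0]},{"gripper": -1,"xyz": [-0.015,0.001,0],"twist": [0,0,0]},{"gripper": -1,"xyz": [-0.015,0.001,0],"twist": [0,0,0]},{"gripper": -1,"xyz": [0,0,0],"twist": [0,0,0]}]'

```text
time: 4.05
ee_pos: [0.5113, -0.1066, 0.0604]
eef_rot: [[0.996, -0.089, -0.001], [-0.089, -0.996, 0.0], [-0.001, -0.0, -1.0]]
contact_force: [0.2, 0.5, 0.2]
grip_width: 0.0002
grasp_force: 0.0
```

```bash
python3 - <<'E'
from h import *
s,p,d,W=shot('w4');cv2.imwrite('pics/w4.png',p[:,:,::-1])
k=(d>0)&(W[...,2]>.0625)&(W[...,2]<.069)&(W[...,0]>.56)&(W[...,0]<.66)&(W[...,1]>-.2)&(W[...,1]<-.05)
P=W[k];print(k.sum(),P.min(0),P.max(0),cv2.minAreaRect(np.float32(P[:,:2]*1000)))
E
```

```text
2213 [ 0.58251464 -0.12859768  0.0625007 ] [ 0.60002549 -0.10143397  0.06752532] ((591.3132934570312, -115.0214614868164), (27.506519317626953, 10.106127738952637), 67.28282928466797)
```

The tab is swung out to θ ≈ 0.31 rad, so the tooth is clear. Now I'll hook behind the lip and draw the slide.

Call:
send_rows --plan '[{"gripper": -1,"xyz": [-0.001,-0.012,0],"twist": [0,0,0]},{"gripper": -1,"xyz": [-0.001,-0.012,0],"twist": [0,0,0]},{"gripper": -1,"xyz": [-0.001,-0.012,0],"twist": [0,0,0]},{"gripper": -1,"xyz": [-0.0005,-0.005,0],"twist": [0,0,0]},{"gripper": -1,"xyz": [-0.0004,-0.005,0],"twist": [0,0,0]},{"gripper": -1,"xyz": [-0.0004,-0.005,0],"twist": [0,0,0]},{"gripper": -1,"xyz": [-0.0005,-0.005,0],"twist": [0,0,0]},{"gripper": -1,"xyz": [-0.0004,-0.005,0],"twist": [0,0,0]},{"gripper": -1,"xyz": [-0.0004,-0.005,0],"twist": [0,0,0]},{"gripper": -1,"xyz": [-0.0005,-0.005,0],"twist": [0,0,0]},{"gripper": -1,"xyz": [-0.0004,-0.005,0],"twist": [0,0,0]},{"gripper": -1,"xyz": [-0.0004,-0.005,0],"twist": [0,0,0]},{"gripper": -1,"xyz": [-0.0004,-0.005,0],"twist": [0,0,0]},{"gripper": -1,"xyz": [0,0,0],"twist": [0,0,0]}]'

```text
time: 5.5
ee_pos: [0.5056, -0.1923, 0.0602]
eef_rot: [[0.996, -0.089, 0.001], [-0.089, -0.996, 0.003], [0.0, -0.003, -1.0]]
contact_force: [3.5, 10.1, 1.5]
grip_width: -0.0002
grasp_force: 4.8
```

Call:
send_rows --plan '[{"gripper": -1,"xyz": [-0.0002,-0.002,0],"twist": [0,0,0]},{"gripper": -1,"xyz": [0,0,0],"twist": [0,0,0]}]'

```text
time: 5.7
ee_pos: [0.5055, -0.1926, 0.0602]
eef_rot: [[0.996, -0.087, 0.001], [-0.087, -0.996, 0.006], [0.0, -0.006, -1.0]]
contact_force: [5.8, 17.5, 2.7]
grip_width: -0.0002
grasp_force: 8.8
```

The stop is reached: the finger stalled at 17 N. I'll back off, lift, cross to the outer side of the tab and check.

Call:
send_rows --plan '[{"gripper": -1,"xyz": [0.001,0.01,0],"twist": [0,0,0]},{"gripper": -1,"xyz": [0,0.002,0.02],"twist": [0,0,0]},{"gripper": -1,"xyz": [0,0,0.04],"twist": [0,0,0]},{"gripper": -1,"xyz": [0,0,0.03],"twist": [0,0,0]},{"gripper": -1,"xyz": [0.029,0.016,0],"twist": [0,0,0]},{"gripper": -1,"xyz": [0.029,0.016,0],"twist": [0,0,0]},{"gripper": -1,"xyz": [0.029,0.016,0],"twist": [0,0,0]},{"gripper": -1,"xyz": [0.028,0.016,0],"twist": [0,0,0]},{"gripper": -1,"xyz": [0,0,0],"twist": [0,0,0]}]'

```text
time: 6.6
ee_pos: [0.6235, -0.1178, 0.1496]
eef_rot: [[0.996, -0.087, -0.0], [-0.087, -0.996, -0.001], [-0.0, 0.001, -1.0]]
contact_force: [0.1, 0.0, -0.3]
grip_width: -0.0003
grasp_force: 0.0
```

```bash
python3 - <<'E'
from h import *
from station import robot
s=robot.observe();print(s['time'],s['ee_pos'])
o=np.array([.5278,.0492]);R=np.array([[.996,.088],[-.088,.996]])
p,d=robot.camera('side');m=robot.camera_model('side')
v,u=np.mgrid[:400,:640];W=world(np.c_[u.ravel(),v.ravel()],d.ravel(),m['K'],m['distortion'],m['pose']).reshape(400,640,3)
B=(W[...,:2]-o)@R
k=(d>0)&(W[...,2]>.05)&(W[...,2]<.07)&(B[...,1]<-.1)&(B[...,1]>-.3)&(abs(B[...,0])<.12)
for b,z in zip(B[k],W[k][:,2]):print((b*1000).round(),round(z*1000),end=';')
im=cv2.resize(p[140:260,240:400,::-1],(800,600),interpolation=cv2.INTER_CUBIC);cv2.imwrite('pics/s2.png',im)
E
```

```text
6.6 [ 0.62348865 -0.11784614  0.14955426]
[  76. -148.] 61;[  79. -152.] 63;[  81. -155.] 65;[  74. -153.] 61;[  76. -159.] 65;[  78. -163.] 66;[  73. -157.] 60;[  73. -165.] 65;[  78. -163.] 62;[  71. -162.] 59;[  72. -167.] 62;[  76. -168.] 62;[  79. -169.] 62;[  73. -157.] 51;[  71. -170.] 61;[  75. -169.] 59;[  78. -172.] 60;[  71. -171.] 57;[  76. -169.] 54;[  78. -172.] 56;[  69. -174.] 55;[  74. -173.] 53;[  78. -171.] 51;[  72. -177.] 52;[  13. -261.] 60;[  16. -261.] 59;[  19. -263.] 60;[  24. -260.] 57;[  28. -259.] 55;[   1. -256.] 55;[   3. -260.] 58;[   7. -259.] 56;[   8. -264.] 59;[  11. -265.] 59;[  16. -263.] 56;[  20. -262.] 55;[  21. -267.] 58;[  25. -266.] 56;[  29. -264.] 54;[ -14. -260.] 58;[ -10. -259.] 57;[  -7. -258.] 55;[  -6. -266.] 61;[  -3. -267.] 60;[   1. -265.] 58;[   4. -265.] 57;[   7. -266.] 57;[  10. -268.] 57;[  13. -270.] 58;[  18. -265.] 53;[  21. -267.] 54;[  25. -267.] 52;[ -25. -260.] 58;[ -23. -264.] 60;[ -19. -262.] 57;[ -16. -265.] 59;[ -14. -267.] 60;[ -10. -266.] 57;[  -6. -266.] 57;[  -3. -267.] 56;[   1. -265.] 54;[   5. -264.] 52;[   7. -267.] 54;[  11. -266.] 51;[  15. -265.] 50;[  18. -267.] 50;[ -29. -264.] 57;[ -27. -266.] 59;[ -23. -264.] 55;[ -21. -269.] 59;[ -16. -265.] 54;[ -14. -268.] 56;[ -10. -266.] 54;[  -7. -269.] 55;[  -4. -269.] 54;[   3. -268.] 51;[  10. -269.] 50;[ -30. -265.] 54;[ -27. -267.] 55;[ -24. -269.] 56;[ -19. -265.] 51;[ -16. -266.] 51;[ -13. -266.] 50;[ -10. -267.] 51;[  -7. -268.] 50;[ -30. -265.] 50;[ -27. -266.] 51;[ -25. -269.] 52;
```

View pics/s2.png

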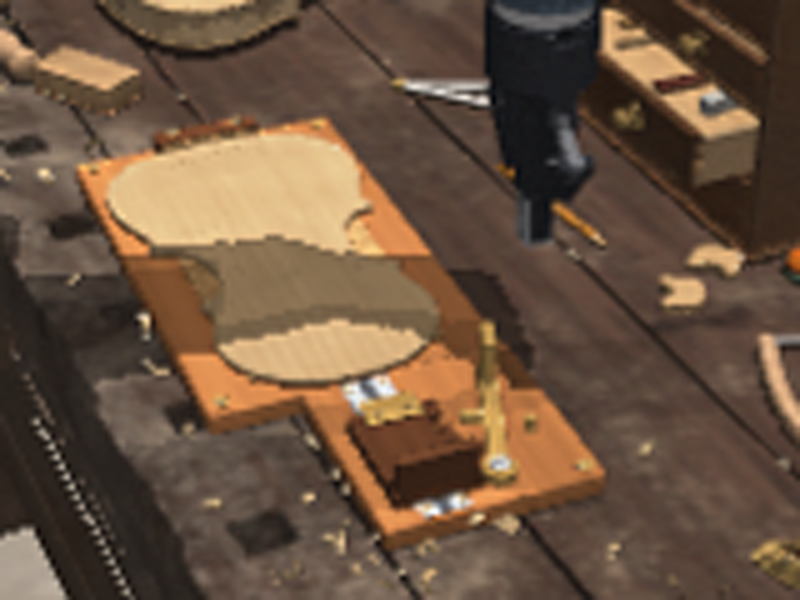

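The slide is at its stop: its lip's outer face is at board y ≈ -266, against -215 at the start, and the plate looks unmoved. The fingertip is clear over the +x side of the tab. I'll go down and push the latch home.

Call:
send_rows --plan '[{"gripper": -1,"xyz": [0,0,-0.04],"twist": [0,0,0]},{"gripper": -1,"xyz": [0,0,-0.04],"twist": [0,0,0]},{"gripper": -1,"xyz": [0,0,-0.01],"twist": [0,0,0]},{"gripper": -1,"xyz": [0,0,0],"twist": [0,0,0]},{"gripper": -1,"xyz": [-0.006,0.0005,0],"twist": [0,0,0]},{"gripper": -1,"xyz": [-0.006,0.0005,0],"twist": [0,0,0]},{"gripper": -1,"xyz": [-0.006,0.0005,0],"twist": [0,0,0]},{"gripper": -1,"xyz": [-0.006,0.0005,0],"twist": [0,0,0]},{"gripper": -1,"xyz": [-0.006,0.0005,0],"twist": [0,0,0]},{"gripper": -1,"xyz": [-0.006,0.0005,0],"twist": [0,0,0]},{"gripper": -1,"xyz": [-0.006,0.0005,0],"twist": [0,0,0]},{"gripper": -1,"xyz": [-0.003,0.0003,0],"twist": [0,0,0]},{"gripper": -1,"xyz": [0,0,0],"twist": [0,0,0]}]'

```text
time: 7.95
ee_pos: [0.5758, -0.1151, 0.0603]
eef_rot: [[0.996, -0.089, -0.0], [-0.089, -0.996, 0.0], [-0.0, 0.0, -1.0]]
contact_force: [-0.3, -0.0, 0.4]
grip_width: -0.0001
grasp_force: 0.0
```

Call:
send_rows --plan '[{"gripper": -1,"xyz": [-0.002,0.0002,0],"twist": [0,0,0]},{"gripper": -1,"xyz": [0,0,0],"twist": [0,0,0]}]'

```text
time: 8.15
ee_pos: [0.5743, -0.115, 0.0602]
eef_rot: [[0.996, -0.089, -0.0], [-0.089, -0.996, 0.0], [-0.0, -0.0, -1.0]]
contact_force: [-0.2, -0.5, -0.4]
grip_width: 0.0003
grasp_force: 0.0
```

Call:
send_rows --plan '[{"gripper": -1,"xyz": [-0.0015,0.0001,0],"twist": [0,0,0]},{"gripper": -1,"xyz": [0,0,0],"twist": [0,0,0]}]'

```text
time: 8.35
ee_pos: [0.5728, -0.1148, 0.0602]
eef_rot: [[0.996, -0.089, -0.0], [-0.089, -0.996, 0.0], [-0.0, -0.0, -1.0]]
contact_force: [-0.1, 0.2, -0.2]
grip_width: -0.0001
grasp_force: 0.0
```

Call:
send_rows --plan '[{"gripper": -1,"xyz": [-0.0015,0.0001,0],"twist": [0,0,0]},{"gripper": -1,"xyz": [0,0,0],"twist": [0,0,0]}]'

```text
time: 8.55
ee_pos: [0.5723, -0.1149, 0.0604]
eef_rot: [[0.996, -0.089, 0.002], [-0.089, -0.996, -0.0], [0.002, -0.0, -1.0]]
contact_force: [4.2, 0.9, -3.5]
grip_width: 0.0001
grasp_force: 2.8
```

It has met a firm stop. I'll press slightly more, back off, lift away and check.

Call:
send_rows --plan '[{"gripper": -1,"xyz": [-0.0015,0.0001,0],"twist": [0,0,0]},{"gripper": -1,"xyz": [0,0,0],"twist": [0,0,0]}]'

```text
time: 8.75
ee_pos: [0.5721, -0.1149, 0.0605]
eef_rot: [[0.996, -0.089, 0.005], [-0.089, -0.996, -0.0], [0.005, -0.0, -1.0]]
contact_force: [12.1, 0.5, -6.7]
grip_width: 0.0004
grasp_force: 5.6
```

Call:
send_rows --plan '[{"gripper": -1,"xyz": [0.012,-0.001,0],"twist": [0,0,0]},{"gripper": -1,"xyz": [0.008,0,0],"twist": [0,0,0]},{"gripper": -1,"xyz": [0,0,0.04],"twist": [0,0,0]},{"gripper": -1,"xyz": [0,0,0.05],"twist": [0,0,0]},{"gripper": -1,"xyz": [0,0,0.05],"twist": [0,0,0]},{"gripper": -1,"xyz": [-0.04,0,0.025],"twist": [0,0,0]},{"gripper": -1,"xyz": [-0.04,0,0.025],"twist": [0,0,0]},{"gripper": -1,"xyz": [-0.04,-0.01,0],"twist": [0,0,0]},{"gripper": -1,"xyz": [-0.03,-0.01,0],"twist": [0,0,0]},{"gripper": -1,"xyz": [0,0,0],"twist": [0,0,0]},{"gripper": -1,"xyz": [0,0,0],"twist": [0,0,0]}]'

```text
time: 9.85
ee_pos: [0.4397, -0.1359, 0.2508]
eef_rot: [[0.996, -0.09, 0.001], [-0.09, -0.996, -0.0], [0.001, 0.0, -1.0]]
contact_force: [-1.3, 0.2, 0.2]
grip_width: -0.0003
grasp_force: 0.0
```

```bash
python3 - <<'E'
from h import *
s,p,d,W=shot('w5');cv2.imwrite('pics/w5.png',p[:,:,::-1]);print(s['time'])
o=np.array([.5278,.0492]);R=np.array([[.996,.088],[-.088,.996]]);B=(W[...,:2]-o)@R
for lo,hi,x0,x1,y0,y1 in((.0625,.069,.03,.12,-.2,-.1),(.0555,.0615,-.035,.035,-.28,-.19)):
    k=(d>0)&(W[...,2]>lo)&(W[...,2]<hi)&(B[...,0]>x0)&(B[...,0]<x1)&(B[...,1]>y0)&(B[...,1]<y1)
    print(k.sum(),B[k].min(0),B[k].max(0),cv2.minAreaRect(np.float32(B[k]*1000)))
E
```

```text
9.85
365 [ 0.03768164 -0.16719374] [ 0.04789487 -0.13982314] ((42.79386520385742, -153.50843811035156), (27.369373321533203, 10.20450210571289), 89.94772338867188)
704 [-0.02918327 -0.26653039] [ 0.03029379 -0.25432574] ((0.52545166015625, -260.41375732421875), (59.47636413574219, 11.221471786499023), 3.1623899936676025)
```

View pics/w5.png

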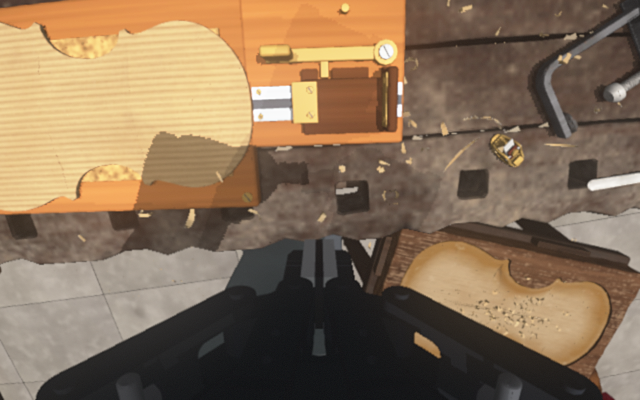

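The tooth sits in the second notch (325,70). The latch lies along the board's y to within 0.05°, and the lip is at y = -260 mm, so the slide is fully back. The plate is in place, and the arm touches nothing.

```bash
python3 -c "
from station import robot
print(robot.finish_job())"
```

```text
the job is handed in; nothing more can be done
None
```

I swung the latch out, drew the slide back to its stop and pushed the latch home in the second notch, so the slide is locked open; the job is handed in at about 10 s on the robot's clock, with the plate and tools not touched.

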